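# Unlock the spring jaw of a model-gluing jig and hold it open at the mark

## Robot

A 6-joint arm with a two-finger parallel gripper is mounted at the origin on the work surface. World frame = base frame: x ahead of the robot, y to its left, z up, the work surface at z = 0. Lengths are in m, angles in rad, forces in N, time in s.
With the tool pointing down it reaches from about 0.225 to 0.875 m from the base axis. Payload 3.4 kg.
Tool frame: the origin (TCP) lies at the very end of the fingers, on their centre line; the grasp point (between the pads) lies 19 mm behind it (manip.hold_point_z is the distance from the TCP to the grasp point, in m); z points along the fingers, x is the direction in which the jaws open and shut, and the axes are right-handed (so a half turn about z gives the same grasp; the last joint's range is limited). The gripper opens to 85 mm and grips with 20 to 120 N. Pads are 22 mm wide; open, the fingers measure 114 mm over their backs; the gripper's body (76 mm by 85 mm) begins 54 mm behind the grasp point. The pads swing forward as they close: fully open they stand 13 mm farther back than shut.
Start: joints at [-1.265, 0.276, 1.505, -0, 1.361, -0.121], TCP at [0.238, -0.523, 0.231] pointing down, gripper open.
Joint ranges: [-2.89, 2.89], [-0.75, 2.08], [0.22, 2.7], [-1.18, 4.32], [0.11, 2.71], [-2.7, 2.7]. Speed limits (rad/s): [2.57, 2.57, 3.14, 3.14, 3.14, 3.14].

## Interface

Orientations are given as a unit quaternion [w, x, y, z].
In Python, from rig import manip gives the robot as it stands.
- The arm moves only by the tool apply_moves, never from a script. Its argument "commands" is one flat list of numbers, 6 for each row, row after row: the shift along the tool's x, y, z normalised to -1 to 1, where 1 is 0.03 m, then the turn, a rotation vector about the tool's x, y, z normalised to -1 to 1, where 1 is 0.15 rad. A call has 1 to 20 rows; each row shifts and turns the commanded pose from where the row before left it, along the tool's axes as they then stand; what a row does not reach is not made up. A row lasts 1/10 s, in which the tool goes at most 50 mm and 8.59 degrees, less where a joint would pass 70% of its speed; a pose out of reach is approached as far as the arm can. A call with a number of a shift or a turn outside -1 to 1 is refused whole. A call with a gripper value outside its range is refused whole. "jaw" is the opening, from -1 (shut) to 1 (fully open), set as the call begins (left out, the last holds). The fingers move at their own pace and stop on an object; "newtons" is the grip in N (left out, the last holds). Time passes only in rows, so rows that do not move let the fingers close. It gives the time, the measured TCP pose, the force and the opening at its end, in the units of the state.
- manip.get_state(): the state, without advancing time (a new reading comes with each control period).
- manip.get_image(name): name is "scene" or "side" or "wrist"; returns a dict with "frame" (400x640x3 uint8, red, green, blue), "fx", "fy", "cx", "cy" (pixels), "extrinsics" (4x4, takes a point from camera to world coordinates); the wrist camera has in their place "mount" (4x4, takes a point from camera to tool coordinates, whose origin is the TCP and whose axes are the tool frame's). Camera axes: x right, y up, looking along -z (the intrinsics and any distortion apply to the point x, -y, -z); pixel columns grow to the right and rows downward; lengths in m; the calibration is good to about 2 mm. A picture is of the moment at which its call begins: read the wrist's pose just before it. There is no depth.
- manip.sign_off(): hands the job in, once; it reports no verdict.
The state is a dict: "clock": time; "qpos": joint angles; "qd": joint speeds; "effort": joint torques, N m; "position": TCP position; "ee_rot": TCP orientation; "contact_force": force on the tool from outside, world axes, zero at the start; "moment": the same for the moment, N m; "width": finger opening in m.
Only numpy, scipy, OpenCV 4.12 (cv2) and the standard library are available. Lean on these libraries where they do the work, as an engineer would, in place of code of your own. Each camera call takes 0.05 s, during which the arm holds its last target. There are 200 camera calls.

## Task

Take the T-handled key out of its stand, set it on the lock screw of the gluing jig, turn the screw anticlockwise by about a quarter turn to open the lock, and leave the key standing on the screw. Then pull the jig's spring jaw back by its upright grip until its pointer is in line with the mark, and keep it there: the program finishes while holding the jaw at the mark, so do not let go. Leave the models and everything else on the table where they are.

Things in the scene. Friction and masses are not known exactly. Their poses are not given: they have to be found in the camera images.
- jig: Fixed plywood gluing jig: board 320 (x) x 190 (y) x 18 mm, origin under its centre on the table. Its +x end carries an upright fence; its -x end (towards the robot) is where the spring jaw is pulled to. It may be turned by up to 0.25 rad.
- slide: Spring jaw on the jig, axes as the jig's, at rest its origin is 20 mm above the jig's: draw bar along x, plywood jaw plate (16 x 97 x 45 mm, centre at x +44 mm), upright grip. Pulled along its own -x, up to 110 mm; the spring pulls back with 4 N at rest plus 80 N per metre (8 to 10 N at the mark). While locked, the screw's catch stops it after about 10 mm.
- slide_handle (a point): Middle of the top edge of the jaw's upright grip, 86 mm above the table. The grip is a wooden board 14 mm thick along the jig's x, 60 mm wide along the jig's y, reaching 52 mm down from here to the draw bar; it can be pinched from above.
- pointer (a point): Outer upper tip of the jaw's pointer: a thin upright steel fin 3 mm thick, sticking out of the jaw plate to the jig's -y side. It moves with the jaw; axes as the jig's.
- mark: The mark: steel rider fixed on the rail on the jig's -y side, 16 x 18 x 10 mm, with a thin upright fin facing the pointer. Origin in the middle of its underside, in the fin's plane; axes as the jig's. It lies 45 to 75 mm to the jig's -x of the pointer's rest place (varies). The jaw is at the mark when both fins are in line: same x in the jig's frame.
- lock (a joint): Angle of the lock screw in rad: 0 locked (a start may be up to 0.25), grows anticlockwise seen from above, stop at 1.57 (a quarter turn, open). Stiff by friction (0.06 Nm), stays where it is left. Its catch arm points at the jaw when locked and along the jig's +x when open.
- lock_top (a point): On the lock screw's axis, on top of its round steel flange (32 mm across), 34 mm above the table, on the jig's +y side; the key's foot stands here. Above it rises the head: a tongue 20 mm long, 9 mm thick, 12 mm high with rounded top, its length along this point's x, which turns with the screw (across the jig at angle 0).
- key: Loose T-handled key, upright, 102 mm tall, 0.12 kg; origin at the centre of its foot, z up. Foot: socket 32 x 21 mm outside, opening 24 (x) x 13 (y) mm, 14 mm deep: 2 mm play each side on the tongue, 0.2 rad free turn each way. Shank 12 mm. Wooden cross handle 60 mm along x, 14 mm thick along y, 80 to 102 mm above the foot. Half a turn is the same. Stands on the screw when let go.
- stand: Fixed plywood block 75 x 65 x 35 mm with a rectangular hole 25 mm deep where the key stands at the start (its foot 10 mm above the table). Origin under its centre; it may stand on either side of the jig.
- glue: Bystander: white glue bottle, 52 mm across, 130 mm tall. Origin in the middle of its underside.
- model_room: Bystander: open plywood room model, 70 x 80 x 36 mm, lying loose on the jig between jaw and fence. Origin in the middle of its underside.
- model_house: Bystander: cardboard house model with a plywood roof, 104 x 74 x 54 mm. Origin in the middle of its underside.
- ply_ring: Bystander: flat plywood ring, 84 mm across, 12 mm high. Origin in the middle of its underside.
- weight: Bystander: dark steel model weight with a knob, 52 mm across, 60 mm tall, 0.8 kg. Origin in the middle of its underside.
- flask: Bystander: steel drinking flask, 64 mm across, 230 mm tall. Origin in the middle of its underside.
There are look-alikes about, which are no part of the job. What is shaped like the key but blue, purple or turquoise is not meant.

How it is judged:
By the outcome, as a careful person would: the job done as asked, in the order asked, and still so for the second after the job is handed in, while the arm keeps its last pose, push and grip.
It also fails if it takes over 53 s, if anything falls off the work surface, if the arm or the gripper's body presses on something with over 40 N, if the wrist force passes 120 N, or if a joint passes its speed limit or range.

## Working session

There is one attempt and no reset: what is moved stays moved. The work goes in short steps, Python scripts to look and compute and a tool call to move; the robot and the scene stay as the last step left them, time stands still between calls to the robot, and variables do not carry over. Pictures are saved under pics/ and viewed, about 8 in all and at most 12, crops included, and the job is handed in when it is done.

Besides the shell and the picture viewer there is one more tool, called after "Emit:" as a command line: name --argument value ..., lists and objects as JSON in quotes. apply_moves: Moves the arm, as the interface text tells. Scaled input: -1 to 1 covers 0.03 m each way for a shift and 0.15 rad each way for a turn. Its arguments: {"type":"object","properties":{"commands":{"type":"array"},"jaw":{"type":"number"},"newtons":{"type":"number"}},"required":["commands"]}

```bash
mkdir -p pics; ls
cat > h.py <<'E'
import numpy as np,cv2
from rig import manip
from scipy.spatial.transform import Rotation as R
def rot(q): return R.from_quat([q[1],q[2],q[3],q[0]]).as_matrix()
def look(n,f=None):
    s=manip.get_state(); d=manip.get_image(n)
    if n=="wrist":
        T=np.eye(4);T[:3,:3]=rot(s["ee_rot"]);T[:3,3]=s["position"]; d["extrinsics"]=T@np.array(d["mount"])
    d["extrinsics"]=np.array(d["extrinsics"])
    if f: cv2.imwrite("pics/"+f,cv2.cvtColor(d["frame"],cv2.COLOR_RGB2BGR)); np.savez("pics/"+f+".npz",**{k:np.array(d[k]) for k in("frame","fx","fy","cx","cy","extrinsics")})
    return d
def ray(d,u,v):
    c=np.array([(u-d["cx"])/d["fx"],-(v-d["cy"])/d["fy"],-1.]); E=d["extrinsics"]
    r=E[:3,:3]@c; return E[:3,3],r/np.linalg.norm(r)
def onz(d,u,v,z):
    o,r=ray(d,u,v); return o+r*(z-o[2])/r[2]
def tri(*obs):
    A=np.zeros((3,3));b=np.zeros(3)
    for d,u,v in obs:
        o,r=ray(d,u,v);P=np.eye(3)-np.outer(r,r);A+=P;b+=P@o
    x=np.linalg.solve(A,b); return x,[np.linalg.norm((np.eye(3)-np.outer(r,r))@(x-o)) for o,r in[ray(*q) for q in obs]]
def proj(d,p):
    E=d["extrinsics"];c=E[:3,:3].T@(np.array(p)-E[:3,3]);return d["cx"]+d["fx"]*c[0]/-c[2],d["cy"]-d["fy"]*c[1]/-c[2]
def load(f): return dict(np.load("pics/"+f+".npz"))
E
python3 - <<'E'
from h import *
for n in("scene","side","wrist"):
    d=look(n,n+"0.png");print(n,[k for k in d],d["fx"],d["extrinsics"].round(3).tolist())
print(manip.get_state())
a=[cv2.imread(f"pics/{n}0.png") for n in("scene","side")]
E
```

```text
pics
scene ['frame', 'fx', 'fy', 'cx', 'cy', 'extrinsics'] 364.15244136954516 [[0.335, -0.547, 0.768, 1.341], [0.942, 0.19, -0.275, -0.315], [0.005, 0.815, 0.579, 0.689], [0.0, 0.0, 0.0, 1.0]]
side ['frame', 'fx', 'fy', 'cx', 'cy', 'extrinsics'] 367.1543228474581 [[0.968, 0.204, -0.15, 0.395], [-0.252, 0.734, -0.63, -0.585], [-0.018, 0.647, 0.762, 0.755], [0.0, 0.0, 0.0, 1.0]]
wrist ['frame', 'fx', 'fy', 'cx', 'cy', 'mount', 'extrinsics'] 328.8728037607927 [[0.413, 0.878, 0.241, 0.299], [-0.911, 0.399, 0.108, -0.496], [-0.002, -0.264, 0.964, 0.373], [0.0, 0.0, 0.0, 1.0]]
{'clock': 0.15, 'qpos': array([-1.26498504e+00,  2.76436560e-01,  1.50582287e+00, -1.38340491e-05,
        1.36068560e+00, -1.21001093e-01]), 'qd': array([ 6.02016391e-05, -2.44056029e-03, -2.75226511e-03, -1.58570443e-03,
       -1.52184109e-04,  1.47367378e-04]), 'effort': array([ 1.14053899e-03, -4.17145085e+01, -2.46032560e+01, -3.00711936e-04,
        7.64608558e-03, -1.97308998e-05]), 'position': array([ 0.23790788, -0.52305514,  0.23065368]), 'ee_rot': array([-4.26775756e-04,  8.40824964e-01, -5.41306680e-01, -5.24539850e-04]), 'contact_force': array([ 0.13710706,  0.36224714, -0.46831543]), 'moment': array([ 0.04128454, -0.0488751 , -0.07588692]), 'width': 0.08560219571104419}
```

View pics/scene0.png

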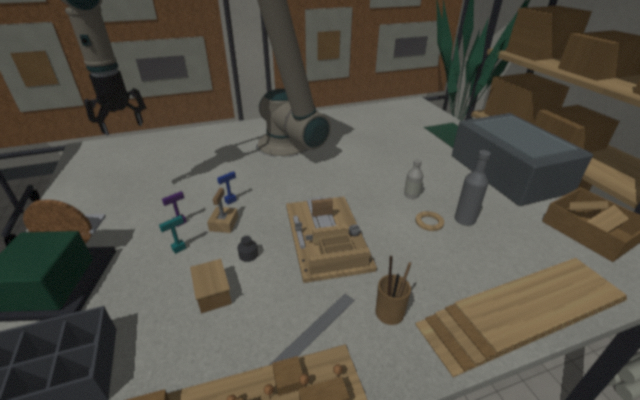

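View pics/side0.png

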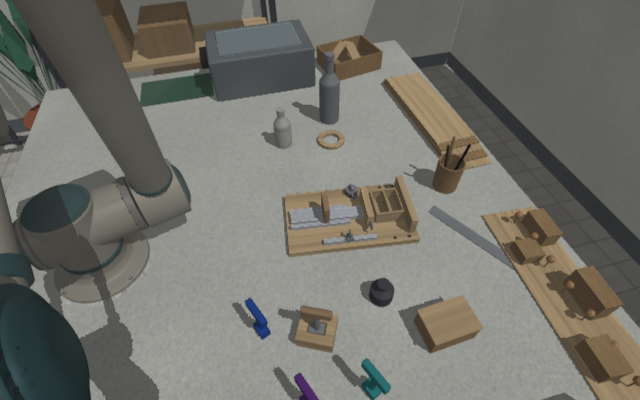

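Scene: key in its stand at about (220,205), jig centre (330,238), lock screw about (354,231). Side: key handle (316,313), lock screw (351,189), grip (325,205), mark and pointer about (350,237). The blue, purple and turquoise keys lie around the stand.

Run:
```python
from h import *
a=load("scene0.png");b=load("side0.png")
print("key handle",tri((a,218,197),(b,316,313)))
print("lock",tri((a,354,230),(b,351,188)))
print("grip",tri((a,323,200),(b,325,194)))
for n,q in dict(h1=(301,308),h2=(331,319)).items(): print(n,onz(b,*q,.112))
J=[(285,195),(290,253),(418,245)]
for q in J: print(onz(b,*q,.018 if q[1]<220 else 0))
print(manip.get_image("wrist")["mount"].round(4).tolist())
A=cv2.resize(a["frame"][170:290,150:390],None,fx=3,fy=3,interpolation=2);B=cv2.resize(b["frame"][170:360,240:440],None,fx=3,fy=3,interpolation=2)
cv2.imwrite("pics/c1.png",cv2.cvtColor(np.ascontiguousarray(B),cv2.COLOR_RGB2BGR))
```

```text
key handle (array([ 0.45288643, -0.30273473,  0.09812677]), [np.float64(0.0006580497055519285), np.float64(0.0006580497055519056)])
lock (array([0.63677913, 0.03963465, 0.02969743]), [np.float64(0.0022625071685948173), np.float64(0.002262507168594717)])
grip (array([ 0.54987802, -0.01960028,  0.09118273]), [np.float64(0.005437180183622587), np.float64(0.005437180183622507)])
h1 [ 0.42712362 -0.29141049  0.112     ]
h2 [ 0.47493975 -0.32609312  0.112     ]
[0.46206503 0.07593628 0.018     ]
[ 0.43846679 -0.09603209  0.        ]
[ 0.74574764 -0.15615366  0.        ]
[[1.0, 0.0006, 0.0002, 0.0001], [0.0006, -0.9644, -0.2644, -0.0665], [0.0001, 0.2644, -0.9644, -0.1426], [0.0, 0.0, 0.0, 1.0]]
```

View pics/c1.png

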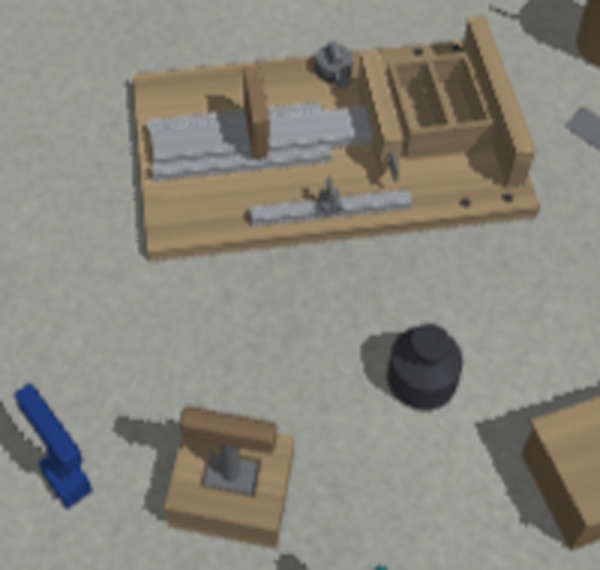

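The crop shows the brown-handled key in the stand, standing upright with its handle at (228,428) in the crop, the lock screw with its tongue at (335,62), and the mark fin at (328,190) next to the pointer at (393,165).

```bash
cat >> h.py <<'E'
def yaw(Rm): return np.arctan2(Rm[1,0],Rm[0,0])
def plan(p,y,n=None,fr=None):
    """rows from the pose fr=(pos,yaw) or measured pose to pos p, tool down, yaw y"""
    s=manip.get_state(); p=np.array(p,float)
    if fr is None: P=np.array(s["position"]);Rm=rot(s["ee_rot"])
    else: P=np.array(fr[0],float);Rm=R.from_euler("z",fr[1]).as_matrix()@np.diag([1,-1,-1.])
    Y=R.from_euler("z",y).as_matrix()@np.diag([1,-1,-1.])
    w=R.from_matrix(Rm.T@Y).as_rotvec(); m=max(np.abs(w).max()/.15,np.linalg.norm(w)/.149,np.abs(p-P).max()/.03/.8,np.linalg.norm(p-P)/.03)
    n=n or int(np.ceil(m)); out=[]
    for i in range(n):
        d=Rm.T@((p-P)/(n-i)); w=R.from_matrix(Rm.T@Y).as_rotvec()/(n-i)
        r=np.round(np.r_[d/.03,w/.15],2)+0.; out.append(r.tolist()); P=P+Rm@(r[:3]*.03); Rm=Rm@R.from_rotvec(r[3:]*.15).as_matrix()
    print(n,"rows max",np.abs(out).max()); print(",\n".join(str(r)[1:-1] for r in out)); return P,yaw(Rm)
E
python3 - <<'E'
from h import *
plan([.445,-.303,.225],.94,18)
E
```

```text
18 rows max 0.78
-0.21, -0.52, 0.01, 0.0, 0.0, -0.77,
-0.15, -0.54, 0.01, 0.0, 0.0, -0.77,
-0.09, -0.55, 0.01, 0.0, 0.0, -0.77,
-0.02, -0.56, 0.01, 0.0, 0.0, -0.77,
0.04, -0.56, 0.01, 0.0, 0.0, -0.77,
0.1, -0.55, 0.01, 0.0, 0.0, -0.77,
0.17, -0.53, 0.01, 0.0, 0.0, -0.77,
0.23, -0.51, 0.01, 0.0, 0.0, -0.77,
0.28, -0.48, 0.01, 0.0, 0.0, -0.77,
0.34, -0.45, 0.01, 0.0, 0.0, -0.77,
0.39, -0.4, 0.01, 0.0, 0.0, -0.77,
0.43, -0.36, 0.01, 0.0, 0.0, -0.77,
0.47, -0.3, 0.01, 0.0, 0.0, -0.78,
0.5, -0.25, 0.01, 0.0, 0.0, -0.77,
0.53, -0.19, 0.01, 0.0, 0.0, -0.78,
0.55, -0.12, 0.02, 0.0, 0.0, -0.77,
0.55, -0.06, 0.01, 0.0, 0.0, -0.78,
0.56, 0.0, 0.02, -0.01, 0.0, -0.77
```

Emit:
apply_moves --commands '[-0.21,-0.52,0.01,0,0,-0.77,-0.15,-0.54,0.01,0,0,-0.77,-0.09,-0.55,0.01,0,0,-0.77,-0.02,-0.56,0.01,0,0,-0.77,0.04,-0.56,0.01,0,0,-0.77,0.1,-0.55,0.01,0,0,-0.77,0.17,-0.53,0.01,0,0,-0.77,0.23,-0.51,0.01,0,0,-0.77,0.28,-0.48,0.01,0,0,-0.77,0.34,-0.45,0.01,0,0,-0.77,0.39,-0.4,0.01,0,0,-0.77,0.43,-0.36,0.01,0,0,-0.77,0.47,-0.3,0.01,0,0,-0.78,0.5,-0.25,0.01,0,0,-0.77,0.53,-0.19,0.01,0,0,-0.78,0.55,-0.12,0.02,0,0,-0.77,0.55,-0.06,0.01,0,0,-0.78,0.56,0,0.02,0,0,-0.77,0,0,0,0,0,0]' --jaw 1

```text
clock: 2.1
position: [0.4458, -0.302, 0.225]
ee_rot: [-0.0, 0.891, 0.454, 0.0]
contact_force: [-0.9, -0.2, -0.3]
width: 0.0854
```

Run:
```python
from h import *
d=look("wrist","w1.png"); s=manip.get_state();print(s["position"],yaw(rot(s["ee_rot"])),s["clock"],s["contact_force"])
```

```text
[ 0.44513266 -0.30291068  0.22508679] 0.9390198929155529 2.15 [ 0.11766641 -0.22540922 -0.41576002]
```

View pics/w1.png

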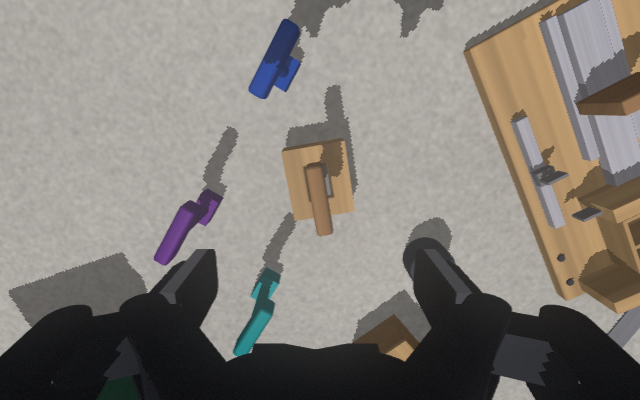

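The wrist view shows the brown key handle running from (314,166) to (323,235) above the stand; the jig is at the right with its mark and pointer at (548,175) and (587,212).

Run:
```python
from h import *
d=load("w1.png");b=load("side0.png");a=load("scene0.png")
hsv=cv2.cvtColor(d["frame"],cv2.COLOR_RGB2HSV)
for q in[(319,200),(295,190),(332,190)]: print(hsv[q[1],q[0]])
m=cv2.inRange(hsv,(5,110,60),(20,255,165));m[:150]=0;m[250:]=0;m[:,:290]=0;m[:,350:]=0
n,l,st,c=cv2.connectedComponentsWithStats(m);i=1+st[1:,4].argmax();print(st[i],c[i])
cs,_=cv2.findContours((l==i).astype(np.uint8),0,2);r=cv2.minAreaRect(max(cs,key=len));print(r);bx=cv2.boxPoints(r);print(bx)
print("tri",tri((d,319,200),(b,316.3,312.5)),tri((d,319,200),(b,316.3,312.5),(a,218,196)))
for z in(.105,.112):
    P=[onz(d,*q,z) for q in bx]; print(z,np.round(P,4).tolist(),np.mean(P,0))
    for i in range(2): v=P[i+1]-P[i];print(np.linalg.norm(v),np.arctan2(v[1],v[0]))
```

```text
[ 14 105 148]
[ 16  98 167]
[ 16  92 119]Traceback (most recent call last):
  File "<stdin>", line 6, in <module>
ValueError: attempt to get argmax of an empty sequence
```

Run:
```python
from h import *
d=load("w1.png");b=load("side0.png");a=load("scene0.png")
hsv=cv2.cvtColor(d["frame"],cv2.COLOR_RGB2HSV)
m=cv2.inRange(hsv,(5,101,60),(15,255,170));m[:150]=0;m[250:]=0;m[:,:290]=0;m[:,350:]=0
m=cv2.morphologyEx(m,cv2.MORPH_OPEN,np.ones((3,3)))
n,l,st,c=cv2.connectedComponentsWithStats(m);i=1+st[1:,4].argmax();print(st[i],c[i])
cs,_=cv2.findContours((l==i).astype(np.uint8),0,2);r=cv2.minAreaRect(max(cs,key=len));print(r);bx=cv2.boxPoints(r)
print("tri",tri((d,319,200),(b,316.3,312.5)),tri((d,319,200),(b,316.3,312.5),(a,218,196)))
for z in(.105,.112):
    P=[onz(d,*q,z) for q in bx]; print(z,np.round(P,4).tolist(),np.mean(P,0))
    for i in range(2): v=P[i+1]-P[i];print(np.linalg.norm(v),np.arctan2(v[1],v[0]))
cv2.imwrite("pics/m.png",m)
```

```text
[307 169  20  67 765] [317.1503268  197.09934641]
((317.5769348144531, 201.61538696289062), (67.3508529663086, 14.388028144836426), 82.87498474121094)
tri (array([ 0.45299446, -0.30359718,  0.1035486 ]), [np.float64(6.499316103372704e-05), np.float64(6.49931610338027e-05)]) (array([ 0.4533448 , -0.30318097,  0.1017429 ]), [np.float64(0.0006987011978101493), np.float64(0.00037859868224377933), np.float64(0.00045809500335318096)])
0.105 [[0.4255, -0.2965, 0.105], [0.4311, -0.2863, 0.105], [0.482, -0.3143, 0.105], [0.4762, -0.3251, 0.105]] [ 0.45372813 -0.30555564  0.105     ]
0.011625241048010873 1.0665369790441563
0.058085427853582734 -0.5025853003650482
0.112 [[0.4246, -0.2956, 0.112], [0.4301, -0.2857, 0.112], [0.4796, -0.3129, 0.112], [0.4739, -0.3234, 0.112]] [ 0.45207624 -0.30442358  0.112     ]
0.01131548955781202 1.0665369790441603
0.056537756905326385 -0.5025853003650481
```

Run:
```python
from h import *
d=load("w1.png");b=load("side0.png")
x=np.array([np.cos(1.068),np.sin(1.068)]);y=np.array([x[1],-x[0]])
for n,q in dict(teal=(249,330),purple=(176,232),blue=(272,60),weight=(425,255)).items():
    p=onz(d,*q,.095 if n!="weight" else .06);e=p[:2]-[.4525,-.304];print(n,p.round(3),"tool xy",(e@x).round(3),(e@y).round(3))
plan([.4525,-.304,.125],1.068,5); plan([.4525,-.304,.082],1.068,3,((.4525,-.304,.125),1.068))
```

```text
teal [ 0.521 -0.436  0.095] tool xy -0.083 0.123
purple [ 0.404 -0.424  0.095] tool xy -0.129 0.016
blue [ 0.343 -0.268  0.095] tool xy -0.022 -0.113
weight [ 0.574 -0.257  0.06 ] tool xy 0.099 0.084
5 rows max 0.67
0.02, 0.04, 0.67, 0.0, 0.0, -0.17,
0.02, 0.05, 0.67, 0.0, 0.0, -0.17,
0.02, 0.05, 0.67, 0.0, 0.0, -0.17,
0.02, 0.04, 0.66, 0.0, 0.0, -0.17,
0.03, 0.05, 0.67, 0.0, 0.0, -0.18
3 rows max 0.48
0.0, 0.0, 0.48, 0.0, 0.0, 0.0,
0.0, 0.0, 0.48, 0.0, 0.0, 0.0,
0.0, 0.0, 0.47, 0.0, 0.0, 0.0
```

Emit:
apply_moves --commands '[0.02,0.04,0.67,0,0,-0.17,0.02,0.05,0.67,0,0,-0.17,0.02,0.05,0.67,0,0,-0.17,0.02,0.04,0.66,0,0,-0.17,0.03,0.05,0.67,0,0,-0.18,0,0,0.48,0,0,0,0,0,0.48,0,0,0,0,0,0.47,0,0,0,0,0,0,0,0,0]'

```text
clock: 3.05
position: [0.4507, -0.3042, 0.0804]
ee_rot: [-0.002, 0.861, 0.508, -0.001]
contact_force: [-0.0, 0.4, -1.1]
width: 0.0854
```

Emit:
apply_moves --commands '[0,0,0,0,0,0,0,0,0,0,0,0,0,0,0,0,0,0,0,0,0,0,0,0,0,0,0,0,0,0,0,0,0,0,0,0,0,0,0,0,0,0]' --jaw -1 --newtons 70

```text
clock: 3.75
position: [0.4528, -0.3045, 0.0827]
ee_rot: [0.0, 0.861, 0.509, 0.0]
contact_force: [0.1, 0.4, 3.6]
width: 0.0129
```

Emit:
apply_moves --commands '[0,0,-0.4,0,0,0,0,0,-0.7,0,0,0,0,0,-0.8,0,0,0,0,0,-0.8,0,0,0,0,0,-0.8,0,0,0,0,0,-0.4,0,0,0]'

```text
clock: 4.35
position: [0.4533, -0.3051, 0.2018]
ee_rot: [0.002, 0.861, 0.509, 0.001]
contact_force: [0.8, -0.7, -1.0]
width: 0.013
```

Run:
```python
from h import *
s=manip.get_state();print(s["position"],s["contact_force"],s["moment"],s["width"])
plan([.625,-.02,.21],-.17,16)
```

```text
[ 0.45333018 -0.30506353  0.20178663] [ 0.82009339 -0.68512402 -0.99316748] [ 0.00635557 -0.00479413 -0.00325952] 0.013024721019995853
16 rows max 0.69
0.69, 0.03, -0.02, 0.0, 0.0, 0.52,
0.69, -0.03, -0.02, 0.0, 0.0, 0.52,
0.69, -0.08, -0.02, 0.0, 0.0, 0.52,
0.68, -0.13, -0.02, 0.0, 0.0, 0.52,
0.67, -0.19, -0.02, 0.0, 0.0, 0.51,
0.65, -0.24, -0.02, 0.0, 0.0, 0.52,
0.63, -0.29, -0.02, 0.0, 0.0, 0.51,
0.61, -0.33, -0.02, 0.0, 0.0, 0.52,
0.58, -0.38, -0.02, 0.0, 0.0, 0.51,
0.55, -0.42, -0.01, 0.0, 0.0, 0.52,
0.51, -0.47, -0.02, 0.0, 0.0, 0.51,
0.48, -0.5, -0.01, 0.0, 0.0, 0.52,
0.44, -0.54, -0.02, 0.0, 0.0, 0.51,
0.39, -0.57, -0.01, 0.01, -0.01, 0.52,
0.35, -0.6, -0.02, 0.0, 0.0, 0.51,
0.3, -0.62, -0.01, 0.01, -0.01, 0.52
```

Emit:
apply_moves --commands '[0.69,0.03,-0.02,0,0,0.52,0.69,-0.03,-0.02,0,0,0.52,0.69,-0.08,-0.02,0,0,0.52,0.68,-0.13,-0.02,0,0,0.52,0.67,-0.19,-0.02,0,0,0.51,0.65,-0.24,-0.02,0,0,0.52,0.63,-0.29,-0.02,0,0,0.51,0.61,-0.33,-0.02,0,0,0.52,0.58,-0.38,-0.02,0,0,0.51,0.55,-0.42,-0.01,0,0,0.52,0.51,-0.47,-0.02,0,0,0.51,0.48,-0.5,-0.01,0,0,0.52,0.44,-0.54,-0.02,0,0,0.51,0.39,-0.57,-0.01,0,0,0.52,0.35,-0.6,-0.02,0,0,0.51,0.3,-0.62,-0.01,0,0,0.52,0,0,0,0,0,0,0,0,0,0,0,0]'

```text
clock: 6.15
position: [0.6238, -0.0195, 0.207]
ee_rot: [0.0, 0.996, -0.084, -0.001]
contact_force: [-1.4, 0.2, -1.8]
width: 0.013
```

Run:
```python
from h import *
d=look("wrist","w2.png");look("scene","s2.png"); look("side","d2.png");s=manip.get_state();print(s["position"],yaw(rot(s["ee_rot"])),s["clock"],s["contact_force"],s["moment"])
```

```text
[ 0.62362951 -0.02031719  0.20739424] -0.17071030048590732 6.3 [-0.88783202 -0.07309863 -1.57575162] [-0.0166294   0.01846793 -0.04716431]
```

View pics/w2.png

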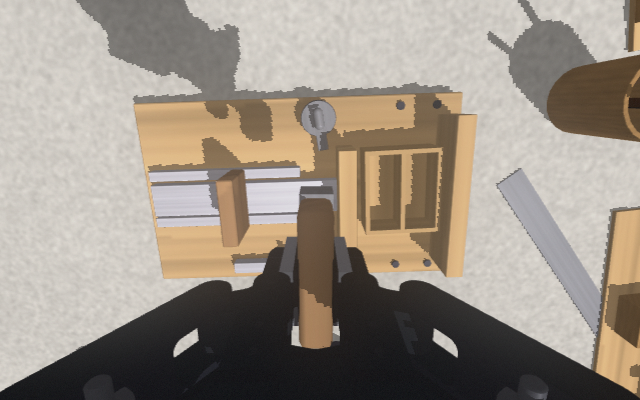

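The wrist view shows the lock flange at about (319,117) with the tongue nearly vertical in the image and the catch pointing down at the jaw. The grip is at (231,208), the held key's socket at (316,193), and the jig's +y edge runs from (135,103) to (462,93).

Run:
```python
from h import *
d=load("w2.png")
c=d["frame"][85:215,270:370];cv2.imwrite("pics/c2.png",cv2.cvtColor(cv2.resize(c,None,fx=6,fy=6,interpolation=cv2.INTER_CUBIC)[:600],cv2.COLOR_RGB2BGR))
hsv=cv2.cvtColor(d["frame"],cv2.COLOR_RGB2HSV)
m=cv2.inRange(hsv,(0,0,0),(180,55,255));m[:96]=0;m[160:]=0;m[:,:295]=0;m[:,345:]=0
n,l,st,ce=cv2.connectedComponentsWithStats(m);i=1+st[1:,4].argmax();print(st[i],ce[i])
p=onz(d,134,103,.018);q=onz(d,462,93,.018);v=q-p;print("jig yaw",np.arctan2(v[1],v[0]),np.linalg.norm(v),p,q)
print("lock flange",onz(d,319,117,.034))
a=load("scene0.png");b=load("side0.png");print(tri((d,319,117),(a,354,231),(b,351,190)))
```

```text
[ 301  100   35   51 1152] [318.3984375  120.80815972]
jig yaw -0.14005659484648214 0.3166927183275272 [0.46209333 0.08058905 0.018     ] [0.77568503 0.03637901 0.018     ]
lock flange [0.63659083 0.03784084 0.034     ]
(array([0.63653296, 0.03834414, 0.02499391]), [np.float64(0.0007474154500916643), np.float64(0.0007576644802508514), np.float64(0.0011831430308934263)])
```

View pics/c2.png

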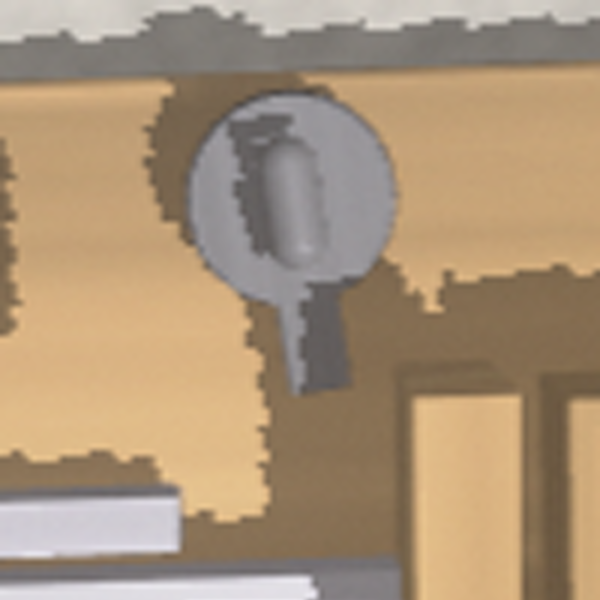

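Run:
```python
from h import *
d=load("w2.png");s=manip.get_state();T=np.eye(4);T[:3,:3]=rot(s["ee_rot"]);T[:3,3]=s["position"]
P=lambda x,y,z:tuple(np.round(proj(d,(T@[x,y,z,1])[:3]),1))
print("foot -y edge bottom",P(-.0105,-.016,.0727),P(.0105,-.016,.0727),"handle ends top",P(0,-.03,-.0293),P(0,.03,-.0293),"bot -y",P(0,-.03,-.0073))
t=[onz(d,317.5,110,.046),onz(d,320.2,128,.046)];v=t[1]-t[0];print("tongue",np.mean(t,0),np.linalg.norm(v),np.arctan2(v[1],v[0])+np.pi/2)
c=onz(d,318.8,118,.034);e=onz(d,270+322/6,85+390/6,.03);v=e-c;print("flange",c,"catch",np.linalg.norm(v),np.arctan2(v[1],v[0])+np.pi/2)
c=d["frame"][170:370,250:390];cv2.imwrite("pics/c3.png",cv2.cvtColor(cv2.resize(c,None,fx=3,fy=3,interpolation=cv2.INTER_CUBIC),cv2.COLOR_RGB2BGR))
```

```text
foot -y edge bottom (np.float64(300.0), np.float64(187.7)) (np.float64(331.3), np.float64(187.7)) handle ends top (np.float64(315.8), np.float64(215.7)) (np.float64(315.5), np.float64(355.0)) bot -y (np.float64(315.8), np.float64(199.4))
tongue [0.63611116 0.03640493 0.046     ] 0.015904625650946788 -0.013235623838183885
flange [0.63625737 0.03697945 0.034     ] catch 0.03086687444552639 -0.010529191721887488
```

View pics/c3.png

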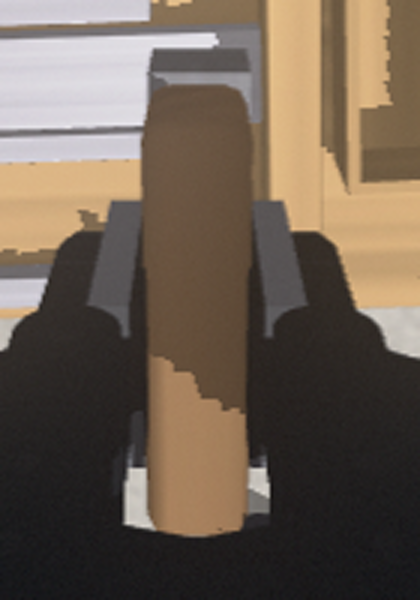

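Run:
```python
from h import *
e=plan([.6362,.0370,.130],-.012,7); print(e); plan([.6362,.0370,.107],-.012,6,e)
```

```text
7 rows max 0.37
0.01, -0.28, 0.37, 0.0, 0.0, -0.15,
0.02, -0.28, 0.37, 0.0, 0.0, -0.15,
0.03, -0.28, 0.37, 0.0, 0.0, -0.15,
0.03, -0.28, 0.37, 0.0, 0.0, -0.15,
0.04, -0.28, 0.37, 0.0, 0.0, -0.15,
0.04, -0.27, 0.36, 0.0, 0.0, -0.15,
0.05, -0.27, 0.37, 0.0, 0.01, -0.16
(array([0.63615346, 0.03690872, 0.1299552 ]), np.float64(-0.01170950823581231))
6 rows max 0.13
0.0, 0.0, 0.13, 0.0, 0.0, 0.0,
0.0, 0.0, 0.13, 0.0, 0.0, 0.0,
0.0, 0.0, 0.13, 0.0, 0.0, 0.0,
0.0, 0.0, 0.13, 0.0, 0.0, 0.0,
0.0, 0.0, 0.12, 0.0, 0.0, 0.0,
0.0, 0.0, 0.13, 0.0, 0.0, 0.0
```

Emit:
apply_moves --commands '[0.01,-0.28,0.37,0,0,-0.15,0.02,-0.28,0.37,0,0,-0.15,0.03,-0.28,0.37,0,0,-0.15,0.03,-0.28,0.37,0,0,-0.15,0.04,-0.28,0.37,0,0,-0.15,0.04,-0.27,0.36,0,0,-0.15,0.05,-0.27,0.37,0,0,-0.16,0,0,0,0,0,0,0,0,0,0,0,0]'

```text
clock: 7.2
position: [0.6368, 0.0379, 0.1299]
ee_rot: [0.0, 1.0, -0.005, -0.0]
contact_force: [-0.1, 0.0, -0.5]
width: 0.013
```

Emit:
apply_moves --commands '[0,0,0.13,0,0,0,0,0,0.13,0,0,0,0,0,0.13,0,0,0,0,0,0,0,0,0]'

```text
clock: 7.6
position: [0.6364, 0.0375, 0.1179]
ee_rot: [0.0, 1.0, -0.006, -0.001]
contact_force: [-0.9, 0.5, -1.7]
width: 0.0129
```

Emit:
apply_moves --commands '[0,0,0.12,0,0,0,0,0,0.12,0,0,0,0,0,0.1,0,0,0,0,0,0,0,0,0]'

```text
clock: 8.0
position: [0.6364, 0.0377, 0.1076]
ee_rot: [0.0, 1.0, -0.006, -0.001]
contact_force: [-0.4, 0.1, -1.1]
width: 0.0133
```

Run:
```python
from h import *
s=manip.get_state();print(s["position"],s["contact_force"],s["moment"],yaw(rot(s["ee_rot"])),s["qpos"])
```

```text
[0.63643332 0.03773337 0.10760307] [-0.44710296  0.08824624 -1.09347595] [ 0.03046764  0.03932328 -0.06716871] -0.011526726443300531 [-4.97956874e-02  4.54758438e-01  1.54590696e+00 -1.05155048e-04
  1.14214310e+00 -3.82252254e-02]
```

Emit:
apply_moves --commands '[0,0,0,0,0,-0.6,0,0,0,0,0,-0.7,0,0,0,0,0,-0.7,0,0,0,0,0,-0.7,0,0,0,0,0,-0.7,0,0,0,0,0,-0.7]'

```text
clock: 8.6
position: [0.6355, 0.0376, 0.1079]
ee_rot: [-0.0, 0.954, 0.299, -0.002]
contact_force: [-1.8, -0.3, -0.8]
width: 0.0129
```

Emit:
apply_moves --commands '[0,0,0,0,0,-0.7,0,0,0,0,0,-0.7,0,0,0,0,0,-0.7,0,0,0,0,0,-0.7,0,0,0,0,0,-0.7,0,0,0,0,0,-0.7,0,0,0,0,0,-0.7,0,0,0,0,0,-0.7]'

```text
clock: 9.4
position: [0.6356, 0.0372, 0.108]
ee_rot: [-0.0, 0.749, 0.662, -0.001]
contact_force: [-1.6, -1.0, -0.8]
width: 0.0125
```

Run:
```python
from h import *
s=manip.get_state();print(s["position"],s["contact_force"],s["moment"],yaw(rot(s["ee_rot"])),s["qpos"])
```

```text
[0.6356183  0.03716882 0.10797889] [-1.59564698 -0.96310653 -0.75614424] [-0.33411655  0.41486775 -0.10733458] 1.4480275804947216 [-5.00053759e-02  4.54089968e-01  1.54604524e+00 -1.52654214e-03
  1.14416682e+00 -1.49739732e+00]
```

Emit:
apply_moves --commands '[0,0,0,0,0,-0.4,0,0,0,0,0,-0.4,0,0,0,0,0,-0.3,0,0,0,0,0,0]'

```text
clock: 9.8
position: [0.6357, 0.0371, 0.1079]
ee_rot: [-0.0, 0.694, 0.72, -0.001]
contact_force: [-2.1, -1.9, -1.2]
width: 0.013
```

Run:
```python
from h import *
s=manip.get_state();print(s["position"],s["contact_force"],s["moment"],yaw(rot(s["ee_rot"])),s["qpos"])
```

```text
[0.63571427 0.03712233 0.10794258] [-2.12560828 -1.89478757 -1.18995164] [-0.45109228  0.45207356 -0.07096022] 1.6085988990843074 [-5.00637227e-02  4.54150338e-01  1.54603923e+00 -1.54089087e-03
  1.14391355e+00 -1.65802133e+00]
```

Emit:
apply_moves --commands '[0,0,0,0,0,-0.3,0,0,0,0,0,-0.3,0,0,0,0,0,0]'

```text
clock: 10.1
position: [0.6359, 0.0371, 0.108]
ee_rot: [-0.0, 0.661, 0.751, -0.001]
contact_force: [-2.5, -2.2, -0.9]
width: 0.0133
```

Run:
```python
from h import *
s=manip.get_state();print(s["position"],s["contact_force"],s["moment"],yaw(rot(s["ee_rot"])),s["qpos"],s["width"])
```

```text
[0.63587976 0.03712239 0.10797738] [-2.48818534 -2.18937594 -0.94041045] [-0.58439782  0.5152197  -0.08616218] 1.6976722584013344 [-5.00903296e-02  4.54160246e-01  1.54592344e+00 -1.46515171e-03
  1.14365323e+00 -1.74715309e+00] 0.013290109644589388
```

Emit:
apply_moves --commands '[0,0,0,0,0,0.4,0,0,0,0,0,0.4,0,0,0,0,0,0]'

```text
clock: 10.4
position: [0.6373, 0.0377, 0.1084]
ee_rot: [0.0, 0.705, 0.709, 0.0]
contact_force: [0.4, -1.2, -1.5]
width: 0.0131
```

Emit:
apply_moves --commands '[0,0,0,0,0,0,0,0,0,0,0,0,0,0,0,0,0,0,0,0,0,0,0,0,0,0,-0.5,0,0,0,0,0,-0.7,0,0,0,0,0,-0.7,0,0,0,0,0,-0.7,0,0,0,0,0,-0.4,0,0,0,0,0,0,0,0,0]' --jaw 0

```text
clock: 11.4
position: [0.638, 0.0377, 0.2003]
ee_rot: [0.002, 0.704, 0.71, 0.001]
contact_force: [-0.1, -0.2, 0.9]
width: 0.0421
```

Run:
```python
from h import *
d=look("wrist","w3.png");look("side","d3.png");s=manip.get_state();print(s["position"],yaw(rot(s["ee_rot"])),s["width"])
plan([.545,-.045,.20],-.14,14)
```

```text
[0.63647946 0.03779309 0.19772855] 1.5784901536158409 0.04252903229264555
14 rows max 0.82
-0.2, -0.22, -0.01, 0.0, 0.0, 0.82,
-0.22, -0.19, 0.0, 0.0, 0.0, 0.82,
-0.24, -0.17, -0.01, 0.0, 0.0, 0.82,
-0.26, -0.13, 0.0, 0.0, 0.0, 0.82,
-0.28, -0.1, -0.01, 0.0, 0.0, 0.82,
-0.29, -0.07, 0.0, 0.0, 0.0, 0.82,
-0.29, -0.03, -0.01, 0.0, 0.0, 0.82,
-0.29, 0.0, 0.0, 0.0, 0.0, 0.82,
-0.29, 0.04, -0.01, 0.0, 0.0, 0.82,
-0.28, 0.08, 0.0, 0.0, 0.0, 0.82,
-0.27, 0.11, -0.01, 0.0, 0.0, 0.81,
-0.26, 0.14, 0.0, 0.0, 0.0, 0.82,
-0.24, 0.18, -0.01, 0.0, 0.0, 0.81,
-0.21, 0.2, 0.0, 0.0, 0.0, 0.82
```

Emit:
apply_moves --commands '[-0.2,-0.22,-0.01,0,0,0.82,-0.22,-0.19,0,0,0,0.82,-0.24,-0.17,-0.01,0,0,0.82,-0.26,-0.13,0,0,0,0.82,-0.28,-0.1,-0.01,0,0,0.82,-0.29,-0.07,0,0,0,0.82,-0.29,-0.03,-0.01,0,0,0.82,-0.29,0,0,0,0,0.82,-0.29,0.04,-0.01,0,0,0.82,-0.28,0.08,0,0,0,0.82,-0.27,0.11,-0.01,0,0,0.81,-0.26,0.14,0,0,0,0.82,-0.24,0.18,-0.01,0,0,0.81,-0.21,0.2,0,0,0,0.82,0,0,0,0,0,0]' --jaw 1

```text
clock: 13.0
position: [0.5439, -0.0454, 0.199]
ee_rot: [-0.0, 0.998, -0.071, -0.002]
contact_force: [0.5, 0.0, 0.4]
width: 0.0855
```

Run:
```python
from h import *
d=look("wrist","w4.png");look("side","d4.png");look("scene","s4.png");s=manip.get_state();print(s["position"],yaw(rot(s["ee_rot"])),s["width"])
```

```text
[ 0.54537839 -0.04479377  0.19965775] -0.13844446253913054 0.08542685829810451
```

View pics/w4.png

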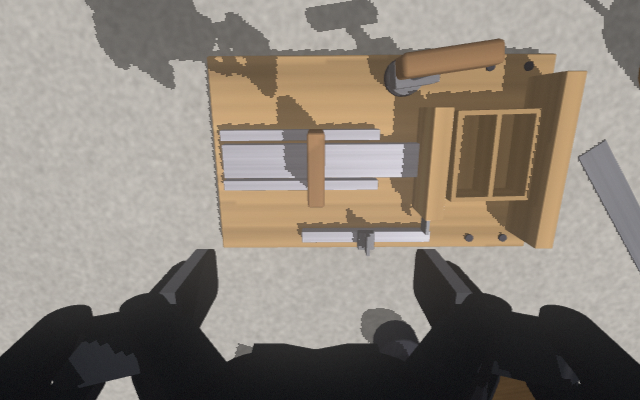

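The view shows the key standing on the screw with its handle along the jig's x, from (400,66) to (505,48). The grip's top face is at (308–325, 130–207), the mark rider about (366,240), and the pointer about (427,227).

Run:
```python
from h import *
d=load("w4.png")
c=d["frame"][208:262,340:440];c=cv2.resize(c,None,fx=7,fy=7,interpolation=cv2.INTER_CUBIC)
cv2.imwrite("pics/c4.png",cv2.cvtColor(c,cv2.COLOR_RGB2BGR))
p=onz(d,207,57,.018);q=onz(d,555,54,.018);v=q-p;print("jig yaw",np.arctan2(v[1],v[0]),np.linalg.norm(v))
p=onz(d,222,247,.018);q=onz(d,552,247,.018);v=q-p;print("jig yaw",np.arctan2(v[1],v[0]),np.linalg.norm(v))
p=onz(d,207,57,.018);q=onz(d,222,247,.018);v=q-p;print("jig yaw",np.arctan2(v[1],v[0])+np.pi/2,np.linalg.norm(v))
print("grip",onz(d,316.5,168.5,.086))
for z in (.086,):
  P=[onz(d,u,w,z) for u,w in((316.5,130),(316.5,207),(308,168),(325,168))];print(np.linalg.norm(P[0]-P[1]),np.linalg.norm(P[2]-P[3]))
h=[onz(d,401,66,.125),onz(d,505,49,.125)];v=h[1]-h[0];print("key",np.arctan2(v[1],v[0]),np.linalg.norm(v))
```

```text
jig yaw -0.13432682593432235 0.31668104594148033
jig yaw -0.14014395594875761 0.35022465744414594
jig yaw -0.1435995763796678 0.18756748361208123
grip [ 0.54722962 -0.02465627  0.086     ]
0.061292731883071695 0.013359133628254088
key 0.01097772487817723 0.06304251269699827
```

View pics/c4.png

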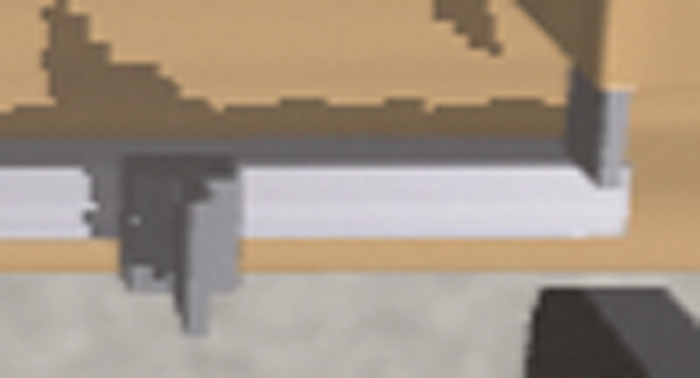

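The crop shows the pointer fin's top strip at crop x 600–628, outer tip near row 185, and the mark fin's top strip at crop x 190–210, rows 195–335. A second view from a side step will fix their heights.

Emit:
apply_moves --commands '[0.9,0,0,0,0,0,0.9,0,0,0,0,0,0.9,0,0,0,0,0,0,0,0,0,0,0,0,0,0,0,0,0]'

```text
clock: 13.65
position: [0.6256, -0.056, 0.1994]
ee_rot: [-0.0, 0.998, -0.069, -0.001]
contact_force: [-0.6, -0.5, 0.3]
width: 0.0856
```

Run:
```python
from h import *
d=look("wrist","w5.png");w=load("w4.png")
for z in(.04,.055): 
  for q in((427.7,234.4),(368.6,255)): print(z,proj(d,onz(w,*q,z)))
c=d["frame"][205:265,260:380];c=cv2.resize(c,None,fx=6,fy=6,interpolation=cv2.INTER_CUBIC)
cv2.imwrite("pics/c5.png",cv2.cvtColor(c,cv2.COLOR_RGB2BGR))
```

```text
0.04 (np.float64(343.1073567344881), np.float64(235.17278642359864))
0.04 (np.float64(285.683913418222), np.float64(255.61772631116622))
0.055 (np.float64(338.7292028654864), np.float64(235.19945473484626))
0.055 (np.float64(281.39217491845227), np.float64(255.641206752751))
```

View pics/c5.png

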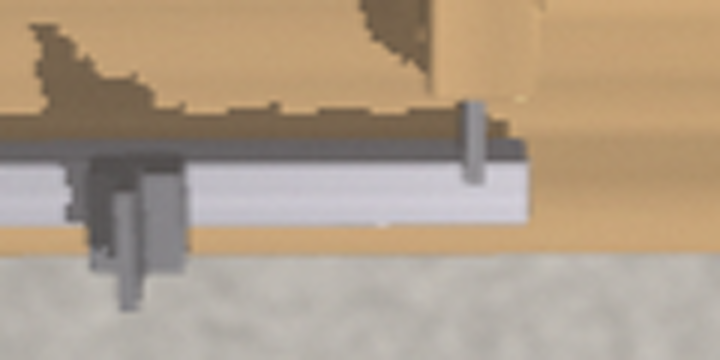

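Here the pointer's top strip is centred at pixel (338.9,235.5) and the mark fin's at (281,256.7).

Run:
```python
from h import *
w=load("w4.png");d=load("w5.png");b=load("side0.png")
p,e=tri((w,427.7,234.4),(d,338.9,235.5));m,f=tri((w,368.6,255.2),(d,281.,256.7));print(p,e,m,f)
for y in(-.134,-.139,-.144):
  x=np.array([np.cos(y),np.sin(y),0]);print(y,"pull",(p-m)@x)
  P=onz(d,338.9,235.5,.055);M=onz(d,281,256.7,.055);print((P-M)@x)
g=[np.array(onz(w,316.5,168.5,.086))];print(g, "d2 proj",proj(d,g[0]))
# grip in d by colour columns
row=d["frame"][168,190:260];print(row[:,0].tolist(),row[:,2].tolist())
s=manip.get_state();e=plan([.5475,-.0247,.12],-.139,5);plan([.5475,-.0247,.052],-.139,4,e)
```

```text
[ 0.64030649 -0.10643011  0.0545119 ] [np.float64(0.00014009283021497416), np.float64(0.00014009283021500357)] [ 0.58349742 -0.11906919  0.05650785] [np.float64(0.0003993400099920179), np.float64(0.0003993400099920395)]
-0.134 pull 0.054611228949795414
0.054774843174511915
-0.139 pull 0.05450996958320861
0.054667588962626815
-0.144 pull 0.054407347470221294
0.05455896806386493
[array([ 0.54722962, -0.02465627,  0.086     ])] d2 proj (np.float64(211.89533569520603), np.float64(169.44141305350297))
[181, 181, 180, 182, 180, 181, 180, 162, 110, 110, 112, 110, 113, 125, 150, 162, 163, 160, 161, 163, 163, 163, 164, 164, 165, 166, 166, 164, 163, 156, 132, 116, 117, 116, 116, 116, 114, 112, 108, 109, 111, 111, 111, 109, 110, 139, 184, 185, 188, 187, 186, 188, 188, 187, 188, 187, 188, 187, 188, 187, 189, 189, 188, 189, 189, 191, 189, 190, 190, 190] [184, 183, 183, 184, 183, 184, 184, 164, 108, 108, 109, 108, 104, 89, 89, 95, 96, 93, 95, 97, 96, 95, 96, 96, 97, 98, 97, 96, 96, 93, 81, 73, 73, 73, 73, 73, 72, 71, 69, 69, 71, 71, 70, 69, 70, 123, 189, 189, 191, 191, 189, 191, 190, 190, 192, 191, 192, 191, 192, 192, 192, 193, 193, 193, 194, 194, 193, 194, 193, 194]
5 rows max 0.54
-0.54, -0.13, 0.53, 0.0, 0.0, 0.0,
-0.54, -0.14, 0.53, 0.0, 0.0, 0.0,
-0.54, -0.13, 0.53, 0.0, 0.0, 0.0,
-0.54, -0.14, 0.54, 0.0, 0.01, 0.0,
-0.54, -0.13, 0.53, 0.0, 0.0, 0.0
4 rows max 0.57
0.0, 0.0, 0.57, 0.0, 0.0, 0.0,
0.0, 0.0, 0.57, 0.0, 0.0, 0.0,
0.0, 0.0, 0.56, 0.0, 0.0, 0.0,
0.0, 0.0, 0.57, 0.0, 0.0, 0.0
```

Emit:
apply_moves --commands '[-0.54,-0.13,0.53,0,0,0,-0.54,-0.14,0.53,0,0,0,-0.54,-0.13,0.53,0,0,0,-0.54,-0.14,0.54,0,0,0,-0.54,-0.13,0.53,0,0,0,0,0,0.57,0,0,0,0,0,0.57,0,0,0,0,0,0.56,0,0,0,0,0,0.57,0,0,0,0,0,0,0,0,0]'

```text
clock: 14.7
position: [0.5453, -0.0245, 0.0508]
ee_rot: [-0.0, 0.998, -0.07, -0.003]
contact_force: [-0.8, 0.8, -0.0]
width: 0.0853
```

Emit:
apply_moves --commands '[0,0,0,0,0,0,0,0,0,0,0,0,0,0,0,0,0,0,0,0,0,0,0,0,0,0,0,0,0,0,0,0,0,0,0,0,0,0,0,0,0,0]' --jaw -1 --newtons 80

```text
clock: 15.4
position: [0.5466, -0.0249, 0.0531]
ee_rot: [0.0, 0.998, -0.07, -0.001]
contact_force: [-4.5, 0.8, 5.8]
width: 0.0129
```

Run:
```python
from h import *
s=manip.get_state();print(s["clock"],s["position"],s["contact_force"],s["width"],yaw(rot(s["ee_rot"])))
```

```text
15.4 [ 0.54657886 -0.02491032  0.05308297] [-4.53656981  0.75196156  5.81722721] 0.012900953603711721 -0.13947728948089017
```

Emit:
apply_moves --commands '[-0.1,0,0,0,0,0,-0.2,0,0,0,0,0,-0.2,0,0,0,0,0,-0.2,0,0,0,0,0,0,0,0,0,0,0]'

```text
clock: 15.9
position: [0.5292, -0.0226, 0.0531]
ee_rot: [0.0, 0.998, -0.07, 0.002]
contact_force: [5.5, -0.9, -0.1]
width: 0.013
```

Run:
```python
from h import *
s=manip.get_state();x=np.array([np.cos(.139),-np.sin(.139),0]);print(s["position"],s["contact_force"],s["contact_force"]@x,s["moment"],(s["position"]-[.54658,-.02491,.05308])@x)
```

```text
[ 0.52919886 -0.02255094  0.05313408] [ 5.45425293 -0.94765557 -0.1179104 ] 5.532947264287204 [-0.03029034 -0.23603402  0.25430288] -0.01754035005843341
```

Emit:
apply_moves --commands '[-0.2,0,0,0,0,0,-0.25,0,0,0,0,0,-0.25,0,0,0,0,0,-0.25,0,0,0,0,0,-0.2,0,0,0,0,0,-0.1,0,0,0,0,0,0,0,0,0,0,0,0,0,0,0,0,0]'

```text
clock: 16.7
position: [0.4938, -0.0178, 0.0531]
ee_rot: [0.001, 0.998, -0.07, 0.003]
contact_force: [8.2, -1.9, -2.3]
width: 0.0129
```

Run:
```python
from h import *
s=manip.get_state();x=np.array([np.cos(.139),-np.sin(.139),0]);print(s["position"],s["contact_force"],s["contact_force"]@x,s["moment"],(s["position"]-[.54658,-.02491,.05308])@x,s["width"])
b=look("side","d6.png");a=look("scene","s6.png")
m=np.array([.5835,-.1191,.0565]);p=np.array([.6403,-.1064,.0545]);q=p-.0546*x
for n,d in(("side",b),("scene",a)): print(n,proj(d,m),proj(d,q),proj(d,p),proj(d,q-.005*x))
A=cv2.resize(b["frame"][170:260,280:430],None,fx=5,fy=5,interpolation=2);B=cv2.resize(a["frame"][185:285,280:390],None,fx=5,fy=5,interpolation=2)
cv2.imwrite("pics/c6.png",cv2.cvtColor(A,cv2.COLOR_RGB2BGR));cv2.imwrite("pics/c7.png",cv2.cvtColor(B,cv2.COLOR_RGB2BGR))
```

```text
[ 0.49382505 -0.01775979  0.0531317 ] [ 8.21809947 -1.89534225 -2.27010387] 8.401441296851825 [-0.10842508 -0.44782545  0.24033374] -0.053236808992415875 0.012860604360810206
side (np.float64(351.21389548129076), np.float64(233.94543113261207)) (np.float64(349.6175673161896), np.float64(227.44662511491896)) (np.float64(372.325286812804), np.float64(225.05368089830822)) (np.float64(347.52940423290823), np.float64(227.6666761761549))
scene (np.float64(294.3353493665578), np.float64(222.40592814683137)) (np.float64(301.69456141877754), np.float64(222.03117605052324)) (np.float64(304.99706924219726), np.float64(234.80657007305527)) (np.float64(301.4063792267033), np.float64(220.91637443584807))
```

View pics/c6.png

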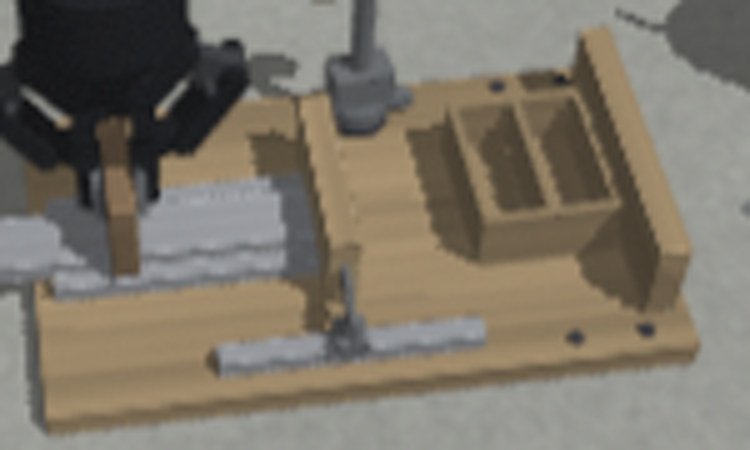

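The side crop shows the two fins in line (pointer at (347,295), mark at (345,330)), the key standing with the catch along the jig's +x at (400,97), and the room model in place. As a finer check I'll measure the jaw plate's edge with the wrist camera.

Run:
```python
from h import *
d=look("wrist","w6.png");s=manip.get_state();x=np.array([np.cos(.139),-np.sin(.139),0]);print((s["position"]-[.54658,-.02491,.05308])@x,s["contact_force"]@x)
A=cv2.resize(d["frame"][:,400:],None,fx=1.5,fy=1.5,interpolation=2)
w=cv2.resize(load("w4.png")["frame"][90:250,400:480],None,fx=3,fy=3,interpolation=2)
a=load("s6.png")["frame"][190:250,270:340]
c=np.zeros((600,800,3),np.uint8);c[:,:360]=A;c[:480,365:605]=w
t=cv2.resize(load("w5.png")["frame"][90:250,300:362],None,fx=3,fy=3,interpolation=2);c[:480,610:796]=t
cv2.imwrite("pics/c8.png",cv2.cvtColor(c,cv2.COLOR_RGB2BGR))
```

```text
-0.053130617498548034 8.520125863839834
```

View pics/c8.png

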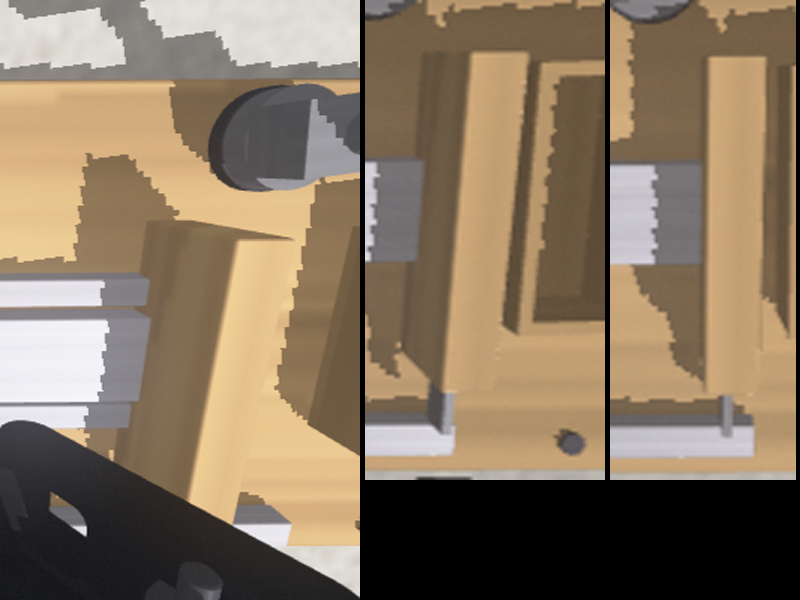

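The composite shows the jaw plate's top -x and +x corners (+y end): now at (558,159) and (596,159). At rest they were at (435,107.7) and (454.3,107.3) in the first view, and (332.7,109) and (352,109) in the second.

Run:
```python
from h import *
w=load("w4.png");v=load("w5.png");d=load("w6.png");b=load("d6.png");x=np.array([np.cos(.139),-np.sin(.139),0])
for q in(((435,107.7),(332.7,109),(558,159.3)),((454.3,107.3),(352,109),(596,159.3))):
  p,e=tri((w,*q[0]),(v,*q[1]));print(p,e)
  for z in(.0835,p[2]):print(z,[(onz(d,*q[2],z)-onz(k,*r,z))@x for k,r in((w,q[0]),(v,q[1]))])
```

```text
[0.64828662 0.00753035 0.06615326] [np.float64(2.998092594932989e-05), np.float64(2.9980925949355836e-05)]
0.0835 [np.float64(-0.06009533349293797), np.float64(-0.06526539415885699)]
0.06615326021965565 [np.float64(-0.05308736703942695), np.float64(-0.053086851931395396)]
[0.66380664 0.00548902 0.06578616] [np.float64(0.00010951011233137576), np.float64(0.00010951011233136025)]
0.0835 [np.float64(-0.06146859715921369), np.float64(-0.06674566854164553)]
0.0657861619372939 [np.float64(-0.053233069990183665), np.float64(-0.05323576447676106)]
```

The plate has moved 53.2 mm, the same as the TCP, so nothing slipped. The mark needs 54.6 mm, so I'll pull about 1.4 mm more.

Emit:
apply_moves --commands '[-0.05,0,0,0,0,0,0,0,0,0,0,0,0,0,0,0,0,0,0,0,0,0,0,0,0,0,0,0,0,0]'

```text
clock: 17.35
position: [0.4926, -0.0176, 0.0531]
ee_rot: [0.001, 0.998, -0.07, 0.003]
contact_force: [8.2, -1.8, -2.9]
width: 0.013
```

Run:
```python
from h import *
s=manip.get_state();x=np.array([np.cos(.139),-np.sin(.139),0]);D=(s["position"]-[.54658,-.02491,.05308])@x
print(s["clock"],D,s["contact_force"]@x,s["width"],abs(s["qd"]).max())
if abs(D+.0546)<.0008: print(manip.sign_off())
```

```text
17.35 -0.054466648356557366 8.330617350850222 0.012954853796398954 0.0022925252182390754
the job is handed in; nothing more can be done
None
```

The job is handed in at 17.4 s. The key stands on the opened lock screw, and the arm is still holding the spring jaw at the mark.

- **Lock:** I set the key on the screw with no contact force and turned it anticlockwise by about 1.7 rad at the gripper, free play included. There was no clear torque rise at the stop. The catch now points along the jig's +x in the side view, and the jaw slid well past the 10 mm catch.
- **Jaw:** Two wrist views gave a needed pull of 54.6 mm. The arm reads 54.5 mm and 8.3 N, against about 8.4 N expected from the spring. Just before the last 1.4 mm, the plate measured 53.1–53.2 mm by camera, the same as the arm, so the grip had not slipped.
- **Alignment:** The side view showed the two fins in line before that last correction. I took no picture after it.
- **Everything else:** The room model was in place in the side view before the last pull. The other things were not checked one by one, but no unexpected contact force showed in any reading.

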